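# Sieve the hazelnuts out of the walnuts

### The job

Take the sieve of mixed nuts by its handle out from under the handle of the frying pan, hold it over the roasting tin and shake it side to side, keeping it level, until all four hazelnuts have dropped through into the tin. Then set the sieve, with the three walnuts still in it, back down flat on the chopping board and let go; leave the mug, jar and small bowl alone.

Things in the scene. Friction and masses are not known exactly. Their poses are not given: they have to be found in the camera images.
- sieve: Coarse steel kitchen sieve with one black handle, 0.2 kg; pan 138 mm (its x) by 128 mm (its y), walls 4 mm thick, 50 mm high. Origin: centre of the pan's underside; z up; the handle points to its -x, at the start about to the left as the robot sees it
- sieve_floor (a point): Centre of the top of the sieve's perforated floor (4 mm thick), 14 mm above the sieve's underside; axes as the sieve's. A closed strip 50 mm wide runs along x in the middle (y -25 to 25 mm); on either side of it lies a row of three openings, each 38 mm (x) by 27 mm (y), centred at x -42, 0, 42 and y -38.5 or 38.5 mm
- sieve_grip (a point): Grip point of the sieve's handle, at mid height, at (-130, 0, 40) mm in the sieve's frame, axes as the sieve's. The handle is a straight flat-sided bar 22 mm wide (y) and 18 mm high, from the pan's wall at sieve x -68 mm to its end at x -145 mm
- pans: Fixed: upturned steel stockpot (radius 112 mm, 147 mm high) with a black frying pan (radius 118 mm, top at 192 mm) drying on it, to the right of the board. Origin: on the counter under the pot's centre; the frying pan's handle points along its +y
- pan_handle_tip (a point): Free end of the frying pan's handle: level bar 26 mm wide, 14 mm high, underside 155 mm above the counter, running over the near half of the sieve about 42 mm from its handle's axis and ending about 8 mm short of the grip point, so an upright hand hits it. Lean the hand back to the left, away from the bar (about 35 deg), and draw the sieve out to the left, low
- board: Fixed wooden chopping board on the counter, 200 mm (x) by 240 mm (y), 18 mm thick; the sieve stands on it at the start. Origin: centre of its underside
- tin: Fixed dark steel roasting tin on the counter, open on top, 270 mm (x) by 230 mm (y) outside, 50 mm high, walls and floor 4 mm. Origin: centre of its underside
- hazelnut0: Hazelnut, a brown ball 20 mm across, 10 g, at first on the middle strip of the sieve. It stays put when the sieve is moved smoothly (below about 1.5 m/s2) and rolls, and drops through an opening, when shaken harder. Origin: its centre
- hazelnut1: Hazelnut, a brown ball 20 mm across, 10 g, at first on the middle strip of the sieve. It stays put when the sieve is moved smoothly (below about 1.5 m/s2) and rolls, and drops through an opening, when shaken harder. Origin: its centre
- hazelnut2: Hazelnut, a brown ball 20 mm across, 10 g, at first on the middle strip of the sieve. It stays put when the sieve is moved smoothly (below about 1.5 m/s2) and rolls, and drops through an opening, when shaken harder. Origin: its centre
- hazelnut3: Hazelnut, a brown ball 20 mm across, 10 g, at first on the middle strip of the sieve. It stays put when the sieve is moved smoothly (below about 1.5 m/s2) and rolls, and drops through an opening, when shaken harder. Origin: its centre
- walnut0: Walnut, a lighter brown ball 40 mm across, 15 g, in the sieve, at first nested over one of its openings; too big to pass. Origin: its centre
- walnut1: Walnut, a lighter brown ball 40 mm across, 15 g, in the sieve, at first nested over one of its openings; too big to pass. Origin: its centre
- walnut2: Walnut, a lighter brown ball 40 mm across, 15 g, in the sieve, at first nested over one of its openings; too big to pass. Origin: its centre
- mug: Blue mug, bystander, radius 40 mm, 90 mm high. Origin: centre of its underside
- jar: Glass jar with a steel lid, bystander, radius 36 mm, 85 mm high. Origin: centre of its underside
- ramekin: Small white ceramic bowl, bystander, radius 42 mm, 45 mm high. Origin: centre of its underside
There are look-alikes about, which are no part of the job. Leave any purple look-alike of the walnut0 alone.

How it is judged:
On the way:
1. the sieve is in the hand over the tin, and all four hazelnuts have dropped into the tin (x of hazelnut0 in the frame of tin between -0.133 and 0.133 m and y of hazelnut0 in the frame of tin between -0.113 and 0.113 m and z of hazelnut0 in the frame of tin between 0 and 0.04 m and x of hazelnut1 in the frame of tin between -0.133 and 0.133 m and y of hazelnut1 in the frame of tin between -0.113 and 0.113 m and z of hazelnut1 in the frame of tin between 0 and 0.04 m and x of hazelnut2 in the frame of tin between -0.133 and 0.133 m and y of hazelnut2 in the frame of tin between -0.113 and 0.113 m and z of hazelnut2 in the frame of tin between 0 and 0.04 m and x of hazelnut3 in the frame of tin between -0.133 and 0.133 m and y of hazelnut3 in the frame of tin between -0.113 and 0.113 m and z of hazelnut3 in the frame of tin between 0 and 0.04 m and horizontal distance between sieve and tin below 0.15 m and z of sieve in the frame of tin above 0.03 m and contact force between the fingers and sieve above 0.5 N), for 0.2 s.
At the end, for the whole second after the job is handed in: All four hazelnuts lie in the tin; all three walnuts lie inside the sieve; the sieve stands at rest on the board, within 0.1 rad of level, its underside within 6 mm of the board's top and its origin within 90 mm (x) and 110 mm (y) of the board's centre (x of hazelnut0 in the frame of tin between -0.133 and 0.133 m and y of hazelnut0 in the frame of tin between -0.113 and 0.113 m and z of hazelnut0 in the frame of tin between 0 and 0.04 m and x of hazelnut1 in the frame of tin between -0.133 and 0.133 m and y of hazelnut1 in the frame of tin between -0.113 and 0.113 m and z of hazelnut1 in the frame of tin between 0 and 0.04 m and x of hazelnut2 in the frame of tin between -0.133 and 0.133 m and y of hazelnut2 in the frame of tin between -0.113 and 0.113 m and z of hazelnut2 in the frame of tin between 0 and 0.04 m and x of hazelnut3 in the frame of tin between -0.133 and 0.133 m and y of hazelnut3 in the frame of tin between -0.113 and 0.113 m and z of hazelnut3 in the frame of tin between 0 and 0.04 m and x of walnut0 in the frame of sieve between -0.066 and 0.066 m and y of walnut0 in the frame of sieve between -0.062 and 0.062 m and z of walnut0 in the frame of sieve between 0.018 and 0.06 m and x of walnut1 in the frame of sieve between -0.066 and 0.066 m and y of walnut1 in the frame of sieve between -0.062 and 0.062 m and z of walnut1 in the frame of sieve between 0.018 and 0.06 m and x of walnut2 in the frame of sieve between -0.066 and 0.066 m and y of walnut2 in the frame of sieve between -0.062 and 0.062 m and z of walnut2 in the frame of sieve between 0.018 and 0.06 m and x of sieve in the frame of board between -0.09 and 0.09 m and y of sieve in the frame of board between -0.11 and 0.11 m and z of sieve in the frame of board between 0.012 and 0.024 m and angle between sieve's own z axis and vertical below 0.1 rad and linear speed of sieve below 0.02 m/s); the robot touches nothing.
It fails at once if the sieve is tipped more than 0.4 rad from level (angle between sieve's own z axis and vertical above 0.4 rad).
It fails at once if the mug, jar or small bowl is pushed more than 30 mm or tipped over (distance of any of mug, jar, ramekin from where it was at the start of the episode above 0.03 m or angle between any of mug, jar, ramekin's own z axis and vertical above 0.5 rad).
It also fails if it takes over 69 s, if anything falls off the work surface, if the arm or the gripper's body presses on something with over 40 N, if the wrist force passes 120 N, or if a joint passes its speed limit or range.

### The arm

A 7-joint arm with a two-finger parallel gripper is mounted at the origin on the work surface. World frame = base frame: x ahead of the robot, y to its left, z up, the work surface at z = 0. Lengths are in m, angles in rad, forces in N, time in s.
With the tool pointing down it reaches from about 0.425 to 0.875 m from the base axis. Payload 9.9 kg.
Tool frame: the origin (TCP) lies at the centre of the arm's flange, where the gripper is bolted on; the fingertips stand 173 mm ahead of it and the grasp point (between the pads) lies 155 mm ahead of it; z points along the fingers, y is the line along which they close (so a half turn about z gives the same grasp; the last joint's range is limited). The gripper opens to 85 mm and grips with 20 to 120 N. Pads are 22 mm wide; open, the fingers measure 114 mm over their backs; the gripper's body (76 mm by 85 mm) begins 54 mm behind the grasp point. The pads swing forward as they close: fully open they stand 13 mm farther back than shut.
Start: joints at [1.11, 0.576, 0.025, 1.437, -0.015, 1.129, -0.057], TCP at [0.248, -0.628, 0.405] pointing down, gripper open.
Joint ranges: [-2.76, 2.76], [-0.34, 2.15], [-1.52, 1.57], [0.19, 2.46], [-1.09, 4.23], [0.17, 1.99], [-2.82, 2.82]. Speed limits (rad/s): [2.22, 2.22, 3.01, 3.01, 3.14, 3.14, 3.14].

### API

Orientations are given as a unit quaternion [w, x, y, z].
In Python, from bench import r gives the robot as it stands.
- The arm moves only by the tool carry_out, never from a script. Its argument "targets" is a list of rows, each a list of 5 numbers: the shift along the tool's x, y, z in units of 1000 mm (1.0 is 1000 mm), then the turn about the tool's z in units of pi/2 rad (1.0 is pi/2 rad), then the opening, from 0 (shut) to 1 (fully open). In form: [[tx, ty, tz, yaw, hand], ...]. A call has exactly 10 rows; each row is the pose to reach, as a shift and turn from the pose commanded when the call began, along the tool's axes at that moment; what a row does not reach only later rows make up. A row lasts 1/12 s, in which the tool goes at most 41.7 mm and 7.16 degrees, less where a joint would pass 70% of its speed; a pose out of reach is approached as far as the arm can. A call with a number of a shift or a turn outside -1 to 1 is refused whole. A call with a gripper value outside its range is refused whole. The fingers move at their own pace and stop on an object; the grip force is fixed at half the most. Time passes only in rows, so rows that repeat a pose let the fingers close, or fill a call up. It gives the time, the measured TCP pose, the force, the opening and the grip force at its end, in the units of the state.
- r.get_state(): the state, without advancing time (a new reading comes with each control period).
- r.capture(name): name is "side" or "top"; returns the picture (420x560x3 uint8, blue, green, red); there is no depth.
- r.calibration(name): a dict with "camera_matrix" (3x3 intrinsics, pixels), "k1" (the pictures are not rectified: a ray, as slopes to the right and down, at radius r is drawn at 1 + k1 r^2 times it, then the intrinsics apply), "R" (3x3) and "t" (3): a world point X has camera coordinates R X + t. Camera axes: x right, y down, z forward; pixel columns grow to the right and rows downward; lengths in m; the calibration is good to about 2 mm. A picture is of the moment at which its call begins. calibration takes no time and is no camera call.
- r.finish_job(): hands the job in; it is judged then, once.
The state is a dict: "time_s": time; "joint_positions": joint angles; "qd": joint speeds; "joint_torque": joint torques, N m; "ee_pos": TCP position; "orientation": TCP orientation; "contact_force": force on the tool from outside, world axes, zero at the start; "moment": the same for the moment, N m; "gripper_width": finger opening in m; "finger_force": force on a finger pad.
Only numpy, scipy, OpenCV 4.12 (cv2) and the standard library are available. Lean on these libraries where they do the work, as an engineer would, in place of code of your own. Each camera call takes 0.05 s, during which the arm holds its last target. There are 200 camera calls.

## Working session

There is one attempt and no reset: what is moved stays moved. The work goes in short steps, Python scripts to look and compute and a tool call to move; the robot and the scene stay as the last step left them, time stands still between calls to the robot, and variables do not carry over. Pictures are saved under pics/ and viewed, at most 10 in all, crops included, and the job is handed in when it is done.

Besides the shell and the picture viewer there is one more tool, called by a JSON object that holds its "fn" and its "kwargs". carry_out: Moves the arm, as the interface text tells. Its arguments: {"type":"object","properties":{"targets":{"type":"array"}},"required":["targets"]}

```bash
ls; mkdir -p pics; python3 - <<'E'
from bench import r
import cv2
print(r.get_state())
for n in("top","side"):
    cv2.imwrite(f"pics/{n}0.png",r.capture(n)); print(n,r.calibration(n))
E
```

```text
pics
{'time_s': 0.0, 'joint_positions': array([ 1.11018462,  0.57654577,  0.0248431 ,  1.4379002 , -0.0150026 ,
        1.12898146, -0.05650485]), 'qd': array([ 1.19218875e-04,  1.72142463e-03, -4.00540329e-04,  5.76502729e-04,
        1.60577814e-03,  1.02834252e-05,  8.17424501e-04]), 'joint_torque': array([ 2.33254150e-04, -7.65764022e+01,  2.25105084e+00, -2.85974908e+01,
        1.55342108e-02,  1.26684067e-02,  9.93849056e-06]), 'ee_pos': array([ 0.2483341 , -0.62748892,  0.40383596]), 'orientation': array([-8.01626118e-04,  9.82300999e-01,  1.87307412e-01, -1.95443142e-04]), 'contact_force': array([ 0.12533778,  0.59843349, -0.41593416]), 'moment': array([ 0.00560582, -0.03968824,  0.00332626]), 'finger_force': 0.0, 'gripper_width': 0.08540062394822348}
top {'camera_matrix': array([[495.03972596,   0.        , 274.44824605],
       [  0.        , 495.03972596, 209.63628044],
       [  0.        ,   0.        ,   1.        ]]), 'k1': -0.1674829770121872, 'R': array([[ 0.01653468, -0.99979897, -0.01134083],
       [-0.99390302, -0.01519845, -0.10920525],
       [ 0.10901094,  0.01307736, -0.99395453]]), 't': array([-0.07557102,  0.60813523,  1.1655082 ])}
side {'camera_matrix': array([[396.37586358,   0.        , 281.51490856],
       [  0.        , 396.37586358, 214.67602235],
       [  0.        ,   0.        ,   1.        ]]), 'k1': -0.014574113611117026, 'R': array([[ 0.70088358, -0.71305331,  0.0178094 ],
       [-0.52887969, -0.53628239, -0.65778984],
       [ 0.47859009,  0.45161507, -0.75299094]]), 't': array([-0.46924259,  0.32154067,  0.61469474])}
```

View pics/top0.png

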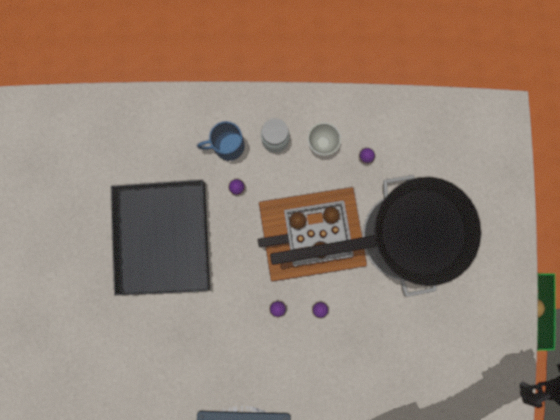

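View pics/side0.png

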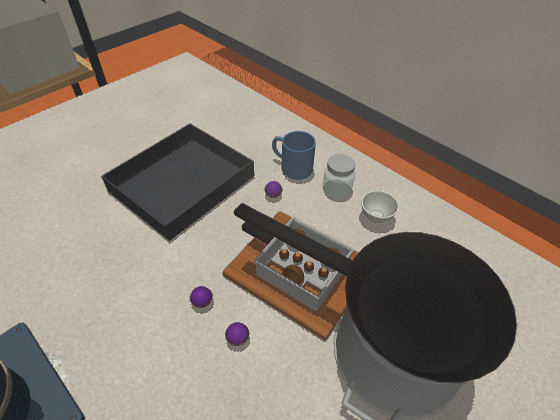

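```bash
cat > h.py <<'E'
import numpy as np,cv2
from bench import r
def ray(n,p):
    c=r.calibration(n); q=cv2.undistortPoints(np.array([[p]],float),c["camera_matrix"],np.array([c["k1"],0,0,0]))[0,0]
    R=np.array(c["R"]); return -R.T@c["t"], R.T@np.array([q[0],q[1],1.])
def onz(n,p,z):
    o,d=ray(n,p); return (o+d*(z-o[2])/d[2])
def proj(n,X):
    c=r.calibration(n); R=np.array(c["R"])
    return cv2.projectPoints(np.array([X],float),cv2.Rodrigues(R)[0],np.array(c["t"],float),c["camera_matrix"],np.array([c["k1"],0,0,0]))[0][0,0]
def two(p,q):
    (a,u),(b,v)=ray("top",p),ray("side",q)
    s=np.linalg.lstsq(np.c_[u,-v],b-a,rcond=None)[0]; return (a+u*s[0]+b+v*s[1])/2, np.linalg.norm(a+u*s[0]-b-v*s[1])
def rect(m):
    c=max(cv2.findContours(m.astype(np.uint8),0,2)[0],key=cv2.contourArea); return cv2.boxPoints(cv2.minAreaRect(c))
E
python3 - <<'E'
from h import *
np.set_printoptions(precision=4,suppress=True)
im=cv2.imread("pics/top0.png"); hsv=cv2.cvtColor(im,cv2.COLOR_BGR2HSV)
roi=np.zeros(im.shape[:2],bool); roi[170:300,240:372]=1
m=(hsv[...,1]>110)&(hsv[...,0]<20)&roi
b=rect(cv2.morphologyEx(m.astype(np.uint8),cv2.MORPH_CLOSE,np.ones((25,25))))
print("board",b); P=np.array([onz("top",p,.018) for p in b]); print(P,P.mean(0),np.linalg.norm(np.diff(P,axis=0),axis=1))
roi[:]=0; roi[170:305,95:225]=1
t=rect((im.max(2)<90)&roi); P=np.array([onz("top",p,.05) for p in t]); print("tin",t,P,P.mean(0),np.linalg.norm(np.diff(P,axis=0),axis=1))
c=im[185:290,245:385]; cv2.imwrite("pics/crop0.png",cv2.resize(c,None,fx=5,fy=5,interpolation=cv2.INTER_CUBIC))
s=cv2.imread("pics/side0.png")[190:310,220:370]; cv2.imwrite("pics/crop1.png",cv2.resize(s,None,fx=5,fy=5,interpolation=cv2.INTER_CUBIC))
E
```

```text
board [[258.573  201.9622]
 [353.4703 186.9784]
 [365.8757 265.546 ]
 [270.9784 280.5297]]
[[ 0.6293 -0.0264  0.018 ]
 [ 0.6702 -0.26    0.018 ]
 [ 0.4774 -0.2906  0.018 ]
 [ 0.4381 -0.0601  0.018 ]] [ 0.5537 -0.1593  0.018 ] [0.2371 0.1952 0.2338]
tin [[109.1086 184.2805]
 [205.0814 179.7104]
 [210.3597 290.5543]
 [114.3869 295.1245]] [[0.6639 0.3413 0.05  ]
 [0.6775 0.1026 0.05  ]
 [0.4126 0.0822 0.05  ]
 [0.3946 0.3156 0.05  ]] [0.5372 0.2104 0.05  ] [0.2391 0.2657 0.234 ]
```

View pics/crop0.png

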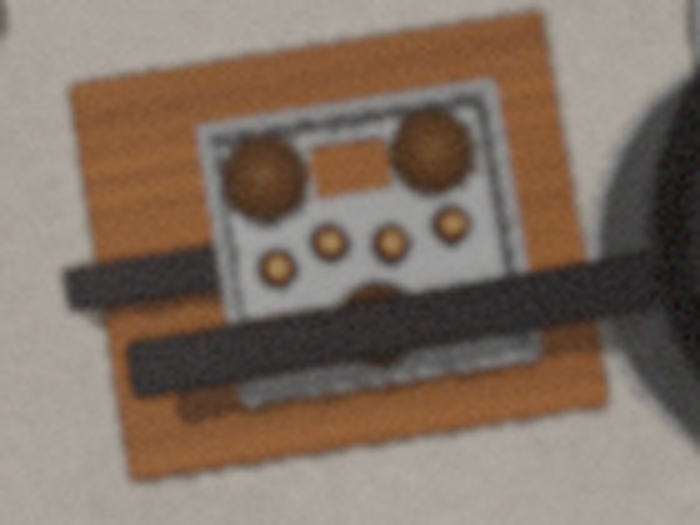

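View pics/crop1.png

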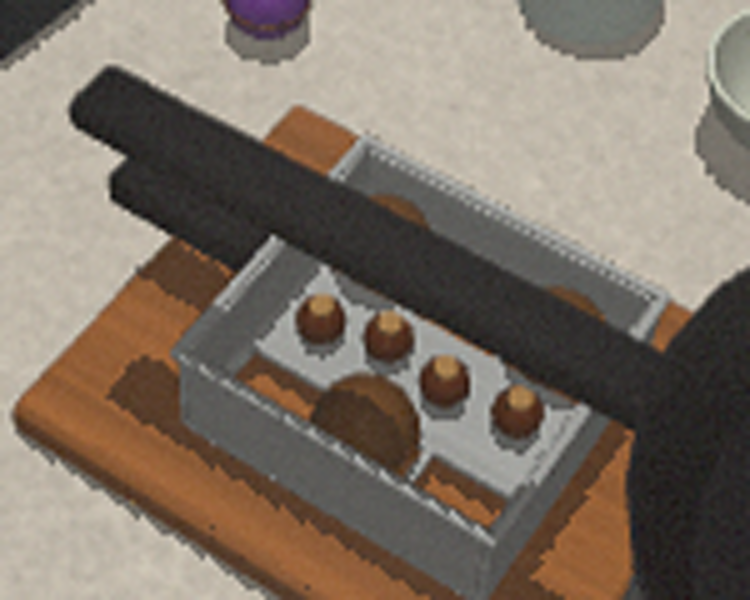

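```bash
python3 - <<'E'
from h import *
np.set_printoptions(precision=4,suppress=True)
f=lambda x,y:(x/5+245-.4,y/5+185-.4)
C=np.array([onz("top",f(*p),.068) for p in [(198,125),(495,80),(540,358),(240,405)]])
print(C,"c",C.mean(0),np.linalg.norm(np.diff(C,axis=0),axis=1))
ux=(C[1]-C[0]+C[2]-C[3]);ux/=np.linalg.norm(ux);uy=np.array([-ux[1],ux[0],0])
print("yaw",np.degrees(np.arctan2(ux[1],ux[0])))
S=lambda X:((X-C.mean(0))@ux,(X-C.mean(0))@uy)
for n,p,z in[("hend1",(65,268),.067),("hend2",(72,312),.067),("bar1",(128,343),.169),("bar2",(136,397),.169),("barR1",(640,250),.169),("barR2",(650,308),.169),("waL",(264,180),.046),("waR",(431,150),.046),("gap",(350,168),.032)]:
    X=onz("top",f(*p),z);print(n,X,S(X))
for n,p,q in [("handle corner",(65,268),(112,183)),]:
    print(n,two(f(*p),(q[0]/5+220-.4,q[1]/5+190-.4)))
print("wall centre",C[:2].mean(0),"grip",C.mean(0)-.13*ux)
s=r.get_state();print(s["ee_pos"])
from scipy.spatial.transform import Rotation as Ro
q=s["orientation"];print(Ro.from_quat(np.r_[q[1:],q[0]]).as_matrix())
E
```

```text
[[ 0.6058 -0.0893  0.068 ]
 [ 0.6293 -0.2291  0.068 ]
 [ 0.4989 -0.2506  0.068 ]
 [ 0.4752 -0.1107  0.068 ]] c [ 0.5523 -0.1699  0.068 ] [0.1418 0.1322 0.1419]
yaw -80.42415826261653
hend1 [ 0.5377 -0.028   0.067 ] (np.float64(-0.14232023286820045), np.float64(0.009205422864148178))
hend2 [ 0.5172 -0.0317  0.067 ] (np.float64(-0.142111029107229), np.float64(-0.0116341273369597))
bar1 [ 0.501  -0.0602  0.169 ] (np.float64(-0.116724423418525), np.float64(-0.03232852817993774))
bar2 [ 0.4782 -0.064   0.169 ] (np.float64(-0.11678813574913494), np.float64(-0.055493282739393024))
barR1 [ 0.5437 -0.2789  0.169 ] (np.float64(0.10601493878718786), np.float64(-0.026564492097159283))
barR2 [ 0.5189 -0.2832  0.169 ] (np.float64(0.10613261050130621), np.float64(-0.05173166611730075))
waL [ 0.5823 -0.1213  0.046 ] (np.float64(-0.04293078462352938), np.float64(0.037687374988272876))
waR [ 0.5979 -0.2011  0.046 ] (np.float64(0.038385555364591505), np.float64(0.039799211469544016))
gap [ 0.59   -0.1633  0.032 ] (np.float64(-0.00021823200662906238), np.float64(0.038275431113923356))
handle corner (array([ 0.5345, -0.0236,  0.0426]), np.float64(0.011044033541367017))
wall centre [ 0.6176 -0.1592  0.068 ] grip [ 0.5307 -0.0417  0.068 ]
[ 0.2483 -0.6275  0.4039]
[[ 0.9298  0.368  -0.0006]
 [ 0.368  -0.9298  0.0013]
 [-0.0001 -0.0015 -1.    ]]
```

{"fn": "carry_out", "kwargs": {"targets": [[0.032,-0.0188,0,-0.054,0.35],[0.064,-0.0376,0,-0.108,0.35],[0.096,-0.0564,0,-0.162,0.35],[0.128,-0.0752,0,-0.216,0.35],[0.16,-0.094,0,-0.27,0.35],[0.192,-0.1128,0,-0.324,0.35],[0.224,-0.1316,0,-0.378,0.35],[0.256,-0.1504,0,-0.432,0.35],[0.288,-0.1692,0,-0.486,0.35],[0.32,-0.188,0,-0.54,0.35]]}}

```text
time_s: 0.93
ee_pos: [0.4775, -0.3335, 0.4046]
orientation: [-0.0, 0.817, 0.577, -0.0]
contact_force: [0.8, -0.9, 0.1]
gripper_width: 0.03
finger_force: 0.0
```

```bash
cat >> h.py <<'E'
from scipy.spatial.transform import Rotation as Ro
def M():
    q=r.get_state()["orientation"]; return Ro.from_quat(np.r_[q[1:],q[0]]).as_matrix()
def go(target,yang):
    "tool-frame shift to world target, and yaw (units) bringing tool y to world angle yang deg"
    s=r.get_state(); A=M(); d=A.T@(np.array(target)-s["ee_pos"])
    dy=(yang-np.degrees(np.arctan2(A[1,1],A[0,1]))+90)%180-90
    print("t",s["time_s"],"pos",s["ee_pos"].round(4),"tilt",np.degrees(np.arccos(-A[2,2])).round(2),"F",s["contact_force"].round(1),"w",round(s["gripper_width"],4),"ff",round(s["finger_force"],1))
    print("shift",d.round(4),"yaw",round(-dy/90,4),"j",s["joint_positions"].round(2)); return d
E
python3 -c "
from h import *
go([.6137,-.1596,.40],9.6)"
```

```text
t 0.9333 pos [ 0.4775 -0.3335  0.4046] tilt 0.02 F [ 0.8 -0.9  0.1] w 0.03 ff 0.0
shift [0.2095 0.0701 0.0045] yaw -0.3242 j [ 0.69  0.44 -0.24  1.68  0.12  1.03  0.07]
```

{"fn": "carry_out", "kwargs": {"targets": [[0.03,0.01,0,-0.05,0.35],[0.06,0.02,0,-0.1,0.35],[0.09,0.03,0,-0.15,0.35],[0.12,0.04,0,-0.2,0.35],[0.15,0.05,0,-0.25,0.35],[0.18,0.06,0,-0.3,0.35],[0.2,0.067,0.002,-0.324,0.35],[0.2095,0.0701,0.0045,-0.324,0.35],[0.2095,0.0701,0.0045,-0.324,0.35],[0.2095,0.0701,0.0045,-0.324,0.35]]}}

```text
time_s: 1.77
ee_pos: [0.6132, -0.1626, 0.3996]
orientation: [-0.0, 0.648, 0.762, -0.001]
contact_force: [-0.2, -1.0, 0.1]
gripper_width: 0.0299
finger_force: 0.0
```

```bash
python3 -c "
from h import *
go([.6137,-.1596,.225],9.6)
a=r.capture('top');b=r.capture('side')
o=np.hstack([cv2.resize(a[150:310,200:400],(400,320)),cv2.resize(b[150:310,200:400],(400,320))])
cv2.imwrite('pics/p2.png',o)"
```

```text
t 1.7667 pos [ 0.6132 -0.1626  0.3996] tilt 0.1 F [-0.2 -1.   0.1] w 0.0299 ff 0.0
shift [0.0029 0.0013 0.1746] yaw -0.0039 j [ 0.42  0.54 -0.38  1.55  0.22  1.1   0.15]
```

View pics/p2.png

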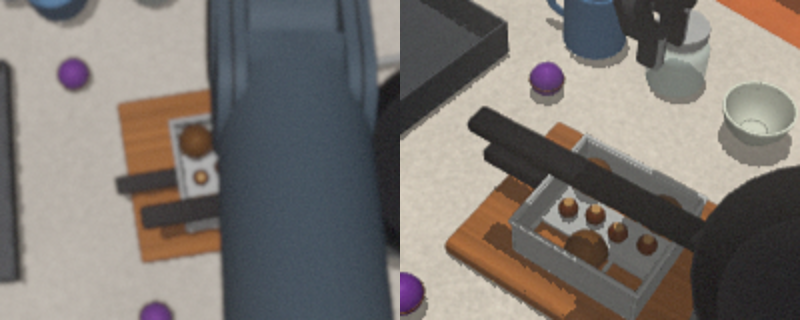

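{"fn": "carry_out", "kwargs": {"targets": [[0.002,0.001,0.012,0,0.35],[0.002,0.001,0.024,0,0.35],[0.002,0.001,0.036,0,0.35],[0.002,0.001,0.048,0,0.35],[0.002,0.001,0.06,0,0.35],[0.002,0.001,0.072,0,0.35],[0.002,0.001,0.084,0,0.35],[0.002,0.001,0.096,0,0.35],[0.002,0.001,0.104,0,0.35],[0.002,0.001,0.104,0,0.35]]}}

```text
time_s: 2.7
ee_pos: [0.6138, -0.1597, 0.294]
orientation: [-0.001, 0.647, 0.762, -0.001]
contact_force: [-0.3, -0.0, 0.0]
gripper_width: 0.0301
finger_force: 0.0
```

```bash
python3 -c "
from h import *
go([.6137,-.1596,.22],9.6)
p=r.get_state()['ee_pos'];A=M()
for w in(-1,1): print(proj('side',p+.168*A[:,2]+w*.015*A[:,1]),proj('side',p+.168*A[:,2]+w*.029*A[:,1]))
b=r.capture('side')
cv2.imwrite('pics/p3.png',cv2.resize(b[120:320,220:400],(720,600) if 0 else (540,600),interpolation=cv2.INTER_CUBIC))"
```

```text
t 2.7 pos [ 0.6138 -0.1597  0.294 ] tilt 0.17 F [-0.3 -0.   0. ] w 0.0301 ff 0.0
shift [-0.      0.0001  0.074 ] yaw -0.0028 j [ 0.4   0.64 -0.36  1.67  0.27  0.88  0.09]
[318.26815764 219.5143371 ] [314.25380254 224.20970653]
[326.59219746 209.77708749] [330.35226139 205.37818244]
```

View pics/p3.png

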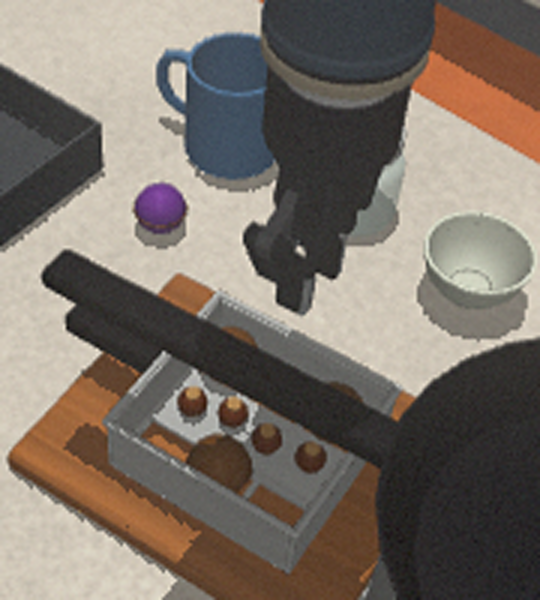

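{"fn": "carry_out", "kwargs": {"targets": [[0,0,0.01,0,0.35],[0,0,0.02,0,0.35],[0,0,0.03,0,0.35],[0,0,0.04,0,0.35],[0,0,0.05,0,0.35],[0,0,0.06,0,0.35],[0,0,0.068,0,0.35],[0,0,0.074,0,0.35],[0,0,0.074,0,0.35],[0,0,0.074,0,0.3]]}}

```text
time_s: 3.58
ee_pos: [0.6143, -0.1596, 0.2219]
orientation: [-0.0, 0.647, 0.762, -0.0]
contact_force: [-0.1, -0.3, 1.1]
gripper_width: 0.0259
finger_force: 0.0
```

{"fn": "carry_out", "kwargs": {"targets": [[0,0,0,0,0.28],[0,0,0,0,0.25],[0,0,0,0,0.22],[0,0,0,0,0.19],[0,0,0,0,0.16],[0,0,0,0,0.13],[0,0,0,0,0.1],[0,0,0,0,0.07],[0,0,0,0,0.03],[0,0,0,0,0.03]]}}

```text
time_s: 4.42
ee_pos: [0.6144, -0.1597, 0.2223]
orientation: [0.0, 0.647, 0.762, 0.0]
contact_force: [-0.2, -0.7, 1.6]
gripper_width: 0.0034
finger_force: 31.5
```

```bash
python3 -c "
from h import *
p=r.get_state()['ee_pos']
ux=np.array([.1663,-.986,0])
go(p-.065*ux,9.6)"
```

```text
t 4.4167 pos [ 0.6144 -0.1597  0.2223] tilt 0.01 F [-0.2 -0.7  1.6] w 0.0034 ff 31.5
shift [ 0.065  -0.0003 -0.    ] yaw -0.0029 j [ 0.38  0.73 -0.32  1.73  0.32  0.74  0.05]
```

{"fn": "carry_out", "kwargs": {"targets": [[0.001,0,0,0,0.03],[0.003,0,0,0,0.03],[0.006,0,0,0,0.03],[0.01,0,0,0,0.03],[0.014,0,0,0,0.03],[0.018,0,0,0,0.03],[0.022,0,0,0,0.03],[0.026,0,0,0,0.03],[0.029,0,0,0,0.03],[0.031,0,0,0,0.03]]}}

```text
time_s: 5.25
ee_pos: [0.6093, -0.1284, 0.2223]
orientation: [0.0, 0.647, 0.763, 0.0]
contact_force: [1.2, -2.7, 3.0]
gripper_width: 0.0033
finger_force: 31.7
```

{"fn": "carry_out", "kwargs": {"targets": [[0.002,0,0,0,0.03],[0.005,0,0,0,0.03],[0.009,0,0,0,0.03],[0.013,0,0,0,0.03],[0.018,0,0,0,0.03],[0.023,0,0,0,0.03],[0.027,0,0,0,0.03],[0.031,0,0,0,0.03],[0.033,0,0,0,0.03],[0.034,0,0,0,0.03]]}}

```text
time_s: 6.08
ee_pos: [0.6038, -0.095, 0.2223]
orientation: [0.0, 0.647, 0.763, 0.0]
contact_force: [1.2, -2.7, 3.7]
gripper_width: 0.0032
finger_force: 32.0
```

```bash
python3 -c "
from h import *
go([.6144,-.1597,.2223],9.6)
a=r.capture('top');b=r.capture('side')
o=np.hstack([cv2.resize(a[150:310,200:400],(400,320)),cv2.resize(b[150:310,200:400],(400,320))])
cv2.imwrite('pics/p4.png',o)"
```

```text
t 6.0833 pos [ 0.6038 -0.095   0.2223] tilt 0.0 F [ 1.2 -2.7  3.7] w 0.0032 ff 32.0
shift [-0.0656 -0.0001 -0.    ] yaw -0.0025 j [ 0.28  0.7  -0.32  1.8   0.32  0.7  -0.05]
```

View pics/p4.png

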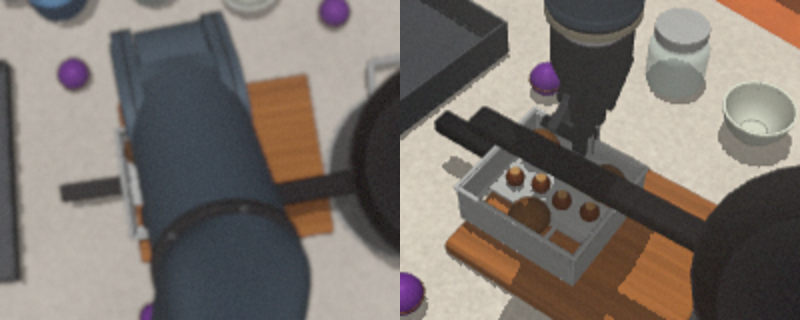

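{"fn": "carry_out", "kwargs": {"targets": [[0,0,0,0,0.06],[0,0,0,0,0.1],[0,0,0,0,0.15],[0,0,0,0,0.2],[0,0,0,0,0.25],[0,0,0,0,0.3],[0,0,0,0,0.3],[0,0,-0.006,0,0.3],[0,0,-0.016,0,0.3],[0,0,-0.03,0,0.3]]}}

```text
time_s: 7.02
ee_pos: [0.6035, -0.0954, 0.2525]
orientation: [-0.001, 0.647, 0.762, -0.0]
contact_force: [-0.3, -0.1, 0.9]
gripper_width: 0.0258
finger_force: 0.0
```

{"fn": "carry_out", "kwargs": {"targets": [[0,0,-0.02,0,0.4],[0,0,-0.045,0,0.5],[0,0,-0.07,0,0.55],[0,0,-0.095,0,0.55],[0,0,-0.11,0,0.55],[0.02,-0.012,-0.11,0,0.55],[0.045,-0.03,-0.11,0,0.55],[0.07,-0.045,-0.11,0,0.55],[0.1,-0.06,-0.11,0,0.55],[0.13,-0.065,-0.11,0,0.55]]}}

```text
time_s: 7.85
ee_pos: [0.5163, 0.0226, 0.3633]
orientation: [0.0, 0.648, 0.762, -0.0]
contact_force: [0.8, 0.3, -0.0]
gripper_width: 0.0469
finger_force: 0.0
```

```bash
python3 - <<'E'
from h import *
go([.5199,.015,.213],9.6)
a=r.capture('top');b=r.capture('side')
o=np.hstack([cv2.resize(a[150:310,200:400],(400,320)),cv2.resize(b[150:310,200:400],(400,320))])
cv2.imwrite('pics/p5.png',o)
for p in [(-.13,.011),(-.145,.011),(-.145,-.011),(-.07,.011)]:
    ux=np.array([.1663,-.986,0]);uy=np.array([.986,.1663,0]);X=np.array([.5415,-.1052,.067])+p[0]*ux+p[1]*uy
    print((proj('side',X)-[200,150])*2+[400,0],(proj('top',X)-[200,150])*2)
E
```

```text
t 7.85 pos [0.5163 0.0226 0.3633] tilt 0.05 F [ 0.8  0.3 -0. ] w 0.0469 ff 0.0
shift [-0.0079  0.0023  0.1503] yaw -0.0036 j [ 0.16  0.41 -0.41  1.9   0.21  0.88 -0.19]
[454.33157664 113.56089067] [ 70.00475711 181.58509669]
[443.38332331 107.38953663] [ 57.37036103 183.48867859]
[429.5141379  120.00688686] [ 60.03675635 202.08615263]
[499.63177316 139.09233307] [120.64570978 173.92662698]
```

View pics/p5.png

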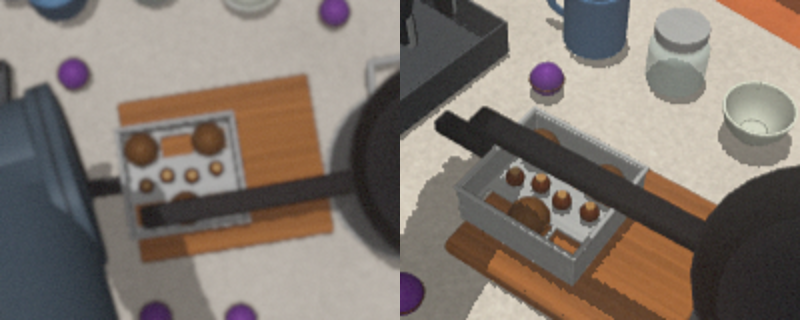

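{"fn": "carry_out", "kwargs": {"targets": [[-0.003,0.001,0.015,0,0.55],[-0.006,0.002,0.03,0,0.55],[-0.008,0.002,0.05,0,0.55],[-0.008,0.002,0.07,0,0.55],[-0.008,0.002,0.09,0,0.55],[-0.008,0.002,0.11,0,0.55],[-0.008,0.002,0.125,0,0.55],[-0.008,0.002,0.14,0,0.55],[-0.008,0.002,0.149,0,0.55],[-0.008,0.002,0.15,0,0.55]]}}

```text
time_s: 8.78
ee_pos: [0.5218, 0.0144, 0.2113]
orientation: [-0.0, 0.647, 0.762, -0.001]
contact_force: [-0.9, -0.0, -0.3]
gripper_width: 0.047
finger_force: 0.0
```

{"fn": "carry_out", "kwargs": {"targets": [[0,0,0,0,0.5],[0,0,0,0,0.46],[0,0,0,0,0.43],[0,0,0,0,0.4],[0,0,0,0,0.37],[0,0,0,0,0.34],[0,0,0,0,0.31],[0,0,0,0,0.28],[0,0,0,0,0.24],[0,0,0,0,0.2]]}}

```text
time_s: 9.62
ee_pos: [0.5219, 0.0147, 0.2123]
orientation: [0.0, 0.647, 0.762, 0.0]
contact_force: [-0.6, -0.8, 2.5]
gripper_width: 0.0207
finger_force: 58.5
```

```bash
python3 - <<'E'
from h import *
go([.5199,.015,.213],9.6)
E
```

```text
t 9.6167 pos [0.5219 0.0147 0.2123] tilt 0.01 F [-0.6 -0.8  2.5] w 0.0207 ff 58.5
shift [ 0.0006 -0.0019 -0.0007] yaw -0.0027 j [ 0.08  0.62 -0.3   2.04  0.35  0.53 -0.31]
```

{"fn": "carry_out", "kwargs": {"targets": [[0,0,-0.001,0,0.2],[0,0,-0.004,0,0.2],[0,0,-0.009,0,0.2],[0,0,-0.015,0,0.2],[0,0,-0.022,0,0.2],[0,0,-0.029,0,0.2],[0,0,-0.036,0,0.2],[0,0,-0.042,0,0.2],[0,0,-0.046,0,0.2],[0,0,-0.048,0,0.2]]}}

```text
time_s: 10.45
ee_pos: [0.5219, 0.0146, 0.261]
orientation: [0.0, 0.647, 0.762, 0.0]
contact_force: [0.4, 0.7, -2.4]
gripper_width: 0.0211
finger_force: 58.7
```

{"fn": "carry_out", "kwargs": {"targets": [[0.002,0,0,0,0.2],[0.006,0,0,0,0.2],[0.012,0.001,0,0,0.2],[0.02,0.002,0,0,0.2],[0.029,0.003,0,0,0.2],[0.038,0.005,0,0,0.2],[0.046,0.007,0,0,0.2],[0.052,0.008,0,0,0.2],[0.056,0.009,0,0,0.2],[0.058,0.009,0,0,0.2]]}}

```text
time_s: 11.28
ee_pos: [0.5214, 0.0743, 0.2602]
orientation: [-0.0, 0.647, 0.763, 0.0]
contact_force: [-0.0, -0.9, -2.2]
gripper_width: 0.021
finger_force: 58.7
```

```bash
python3 - <<'E'
from h import *
go([.5179,.3327,.26],9.6)
b=r.capture('side'); cv2.imwrite('pics/p6.png',cv2.resize(b[90:310,150:400],(750,600) if 0 else (650,572),interpolation=cv2.INTER_CUBIC))
E
```

```text
t 11.2833 pos [0.5214 0.0743 0.2602] tilt 0.02 F [-0.  -0.9 -2.2] w 0.021 ff 58.7
shift [0.2555 0.0388 0.0003] yaw -0.0021 j [ 0.    0.55 -0.34  1.99  0.3   0.65 -0.37]
```

View pics/p6.png

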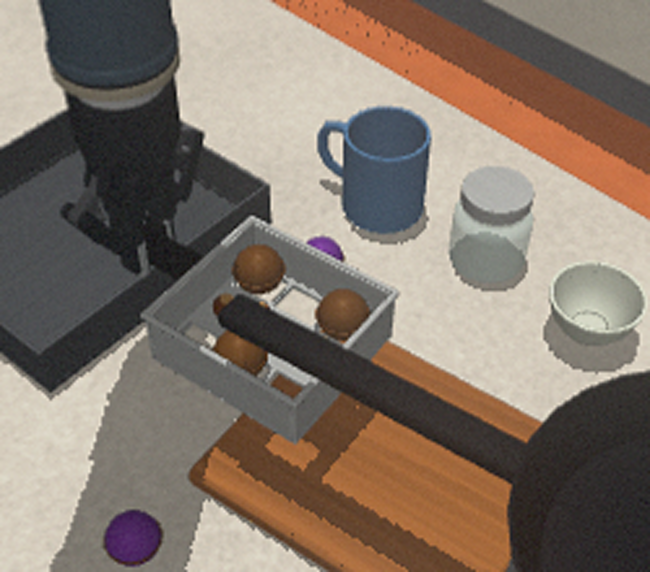

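{"fn": "carry_out", "kwargs": {"targets": [[0.002,0,0,0,0.2],[0.006,0.001,0,0,0.2],[0.012,0.002,0,0,0.2],[0.02,0.003,0,0,0.2],[0.03,0.004,0,0,0.2],[0.042,0.006,0,0,0.2],[0.056,0.008,0,0,0.2],[0.07,0.01,0,0,0.2],[0.084,0.012,0,0,0.2],[0.098,0.014,0,0,0.2]]}}

```text
time_s: 12.17
ee_pos: [0.5189, 0.1744, 0.2603]
orientation: [-0.0, 0.647, 0.763, 0.0]
contact_force: [0.8, -0.9, -3.1]
gripper_width: 0.0209
finger_force: 58.7
```

{"fn": "carry_out", "kwargs": {"targets": [[0.014,0.002,0,0,0.2],[0.028,0.004,0,0,0.2],[0.042,0.006,0,0,0.2],[0.055,0.008,0,0,0.2],[0.067,0.01,0,0,0.2],[0.077,0.012,0,0,0.2],[0.085,0.013,0,0,0.2],[0.091,0.014,0,0,0.2],[0.095,0.015,0,0,0.2],[0.097,0.015,0,0,0.2]]}}

```text
time_s: 13.0
ee_pos: [0.5183, 0.2708, 0.2601]
orientation: [0.0, 0.647, 0.762, 0.0]
contact_force: [0.0, 0.0, -2.5]
gripper_width: 0.0208
finger_force: 58.7
```

{"fn": "carry_out", "kwargs": {"targets": [[0.002,0,0,0,0.2],[0.006,0.001,0,0,0.2],[0.012,0.002,0,0,0.2],[0.02,0.003,0,0,0.2],[0.029,0.004,0,0,0.2],[0.038,0.005,0,0,0.2],[0.046,0.006,0,0,0.2],[0.052,0.007,0,0,0.2],[0.056,0.008,0,0,0.2],[0.058,0.008,0,0,0.2]]}}

```text
time_s: 13.83
ee_pos: [0.5166, 0.3299, 0.2601]
orientation: [-0.0, 0.647, 0.763, 0.0]
contact_force: [-0.1, -1.2, -2.5]
gripper_width: 0.0212
finger_force: 58.7
```

```bash
python3 - <<'E'
from h import *
go([.5179,.3327,.26],9.6)
a=r.capture('top');b=r.capture('side')
o=np.hstack([cv2.resize(a[160:310,100:300],(400,300)),cv2.resize(b[100:250,90:290],(400,300))])
cv2.imwrite('pics/p7.png',o)
E
```

```text
t 13.8333 pos [0.5166 0.3299 0.2601] tilt 0.02 F [-0.1 -1.2 -2.5] w 0.0212 ff 58.7
shift [0.0025 0.0017 0.0001] yaw -0.0023 j [-0.45  0.65 -0.32  1.76  0.27  0.77 -0.74]
```

View pics/p7.png

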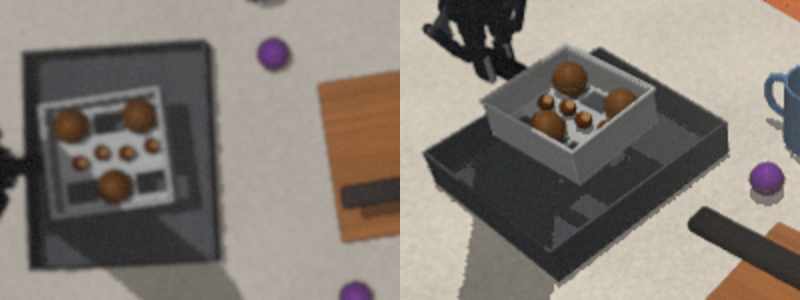

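{"fn": "carry_out", "kwargs": {"targets": [[0,0.018,0,0,0.2],[0,0,0,0,0.2],[0,-0.018,0,0,0.2],[0,0,0,0,0.2],[0,0.018,0,0,0.2],[0,0,0,0,0.2],[0,-0.018,0,0,0.2],[0,0,0,0,0.2],[0,0,0,0,0.2],[0,0,0,0,0.2]]}}

```text
time_s: 14.77
ee_pos: [0.5174, 0.3284, 0.2603]
orientation: [0.0, 0.648, 0.762, 0.0]
contact_force: [-0.7, 0.1, -2.0]
gripper_width: 0.0214
finger_force: 59.7
```

```bash
cat > look.py <<'E'
from h import *
import sys
go([.5166,.3299,.26],9.6)
a=r.capture('top');b=r.capture('side')
o=np.hstack([cv2.resize(a[160:310,100:300],(400,300)),cv2.resize(b[100:250,90:290],(400,300))])
cv2.imwrite(sys.argv[1],o)
E
python3 look.py pics/p8.png
```

```text
t 14.7667 pos [0.5174 0.3284 0.2603] tilt 0.05 F [-0.7  0.1 -2. ] w 0.0214 ff 59.7
shift [ 0.0016 -0.0006  0.0003] yaw -0.0038 j [-0.45  0.65 -0.31  1.76  0.27  0.77 -0.74]
```

View pics/p8.png

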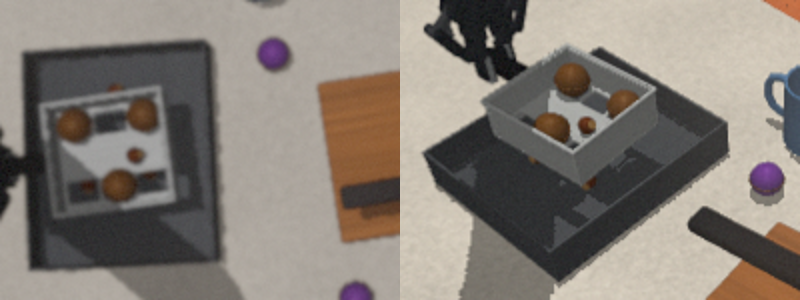

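Ten pictures is the limit and I have already viewed 11, so I'll check by numbers only from here. The last picture shows three hazelnuts in the tin and one still on the strip at (136,155). I'll shake again.

```bash
cat > blobs.py <<'E'
from h import *
go([.5166,.3299,.26],9.6)
for n,(y0,y1,x0,x1) in {"top":(170,305,100,222),"side":(105,245,90,262)}.items():
    im=r.capture(n)[y0:y1,x0:x1]; h=cv2.cvtColor(im,cv2.COLOR_BGR2HSV)
    m=((h[...,0]<22)&(h[...,1]>95)&(h[...,2]>35)).astype(np.uint8)
    k,_,st,c=cv2.connectedComponentsWithStats(m)
    print(n,[(round(c[i][0]+x0),round(c[i][1]+y0),int(st[i][4])) for i in range(1,k) if st[i][4]>5])
E
python3 blobs.py
```

```text
t 14.8667 pos [0.5167 0.3287 0.2602] tilt 0.0 F [ 0.4 -0.  -2.1] w 0.0213 ff 59.7
shift [0.0012 0.0001 0.0002] yaw -0.0033 j [-0.45  0.65 -0.32  1.77  0.27  0.77 -0.74]
top [(156, 197, 30), (171, 217, 178), (136, 222, 199), (167, 238, 30), (159, 253, 194), (174, 248, 8), (144, 253, 21)]
side [(175, 139, 222), (200, 150, 129), (166, 163, 173), (183, 162, 54), (157, 180, 7), (185, 191, 26), (257, 239, 113)]
```

{"fn": "carry_out", "kwargs": {"targets": [[0,0.018,0,0,0.2],[0,0,0,0,0.2],[0,-0.018,0,0,0.2],[0,0,0,0,0.2],[0,0.018,0,0,0.2],[0,0,0,0,0.2],[0,-0.018,0,0,0.2],[0,0,0,0,0.2],[0,0,0,0,0.2],[0,0,0,0,0.2]]}}

```text
time_s: 15.8
ee_pos: [0.5171, 0.3289, 0.2603]
orientation: [0.0, 0.647, 0.762, 0.0]
contact_force: [0.4, 1.1, -1.9]
gripper_width: 0.0212
finger_force: 59.8
```

```bash
python3 blobs.py
```

```text
t 15.8 pos [0.5171 0.3289 0.2603] tilt 0.05 F [ 0.4  1.1 -1.9] w 0.0212 ff 59.8
shift [ 0.0011 -0.0003  0.0003] yaw -0.0034 j [-0.45  0.65 -0.32  1.76  0.27  0.77 -0.74]
top [(156, 190, 39), (170, 217, 173), (137, 222, 195), (158, 253, 178), (174, 248, 9), (144, 253, 25), (186, 286, 30)]
side [(176, 140, 225), (200, 150, 130), (166, 162, 175), (156, 180, 8), (184, 191, 26), (158, 217, 16), (257, 239, 112)]
```

```bash
python3 - <<'E'
from h import *
T=np.array([[ 0.6639,0.3413],[0.6775,0.1026],[0.4126,0.0822],[0.3946,0.3156]])
c=T.mean(0); u=(T[0]+T[1]-T[2]-T[3]);u/=np.linalg.norm(u)
for p in [(156,190),(174,248),(144,253),(186,286)]:
    X=onz("top",p,.014);d=X[:2]-c;print(X,d@u,d@[-u[1],u[0]],proj("side",X))
print(two((186,286),(158,217)))
E
python3 blobs.py
```

```text
[0.65621912 0.23152897 0.014     ] 0.12044268188732096 0.01078852930309947 [214.07443375 153.14431197]
[0.51247627 0.18025027 0.014     ] -0.027176715494597627 -0.027941601688648718 [180.12594314 191.12060709]
[0.49841056 0.25550076 0.014     ] -0.034720476081395564 0.048239570925392446 [156.82886274 178.20671188]
[0.42014333 0.14758646 0.014     ] -0.12197611806763348 -0.052545886813574694 [154.52179293 219.65949775]
(array([0.42399597, 0.14404179, 0.02206912]), np.float64(0.0079413295079665))
t 15.9 pos [0.5165 0.329  0.2602] tilt 0.01 F [ 0.6  0.1 -2.6] w 0.0211 ff 59.9
shift [0.0009 0.0002 0.0002] yaw -0.003 j [-0.45  0.65 -0.32  1.77  0.27  0.77 -0.74]
top [(156, 190, 37), (170, 217, 171), (137, 222, 194), (159, 253, 183), (175, 248, 8), (144, 253, 25), (186, 286, 26)]
side [(176, 140, 224), (199, 150, 132), (165, 162, 173), (156, 180, 7), (185, 192, 28), (158, 217, 15), (257, 239, 113)]
```

{"fn": "carry_out", "kwargs": {"targets": [[-0.002,0,0,0,0.2],[-0.006,-0.001,0,0,0.2],[-0.012,-0.002,0,0,0.2],[-0.02,-0.003,0,0,0.2],[-0.03,-0.004,0,0,0.2],[-0.042,-0.006,0,0,0.2],[-0.056,-0.008,0,0,0.2],[-0.07,-0.01,0,0,0.2],[-0.084,-0.012,0,0,0.2],[-0.098,-0.014,0,0,0.2]]}}

```text
time_s: 16.83
ee_pos: [0.5189, 0.2281, 0.2603]
orientation: [0.0, 0.647, 0.762, -0.0]
contact_force: [0.2, 0.2, -1.9]
gripper_width: 0.0209
finger_force: 59.8
```

{"fn": "carry_out", "kwargs": {"targets": [[-0.014,-0.002,0,0,0.2],[-0.028,-0.004,0,0,0.2],[-0.042,-0.006,0,0,0.2],[-0.056,-0.008,0,0,0.2],[-0.07,-0.01,0,0,0.2],[-0.084,-0.012,0,0,0.2],[-0.098,-0.014,0,0,0.2],[-0.112,-0.016,0,0,0.2],[-0.125,-0.018,0,0,0.2],[-0.137,-0.02,0,0,0.2]]}}

```text
time_s: 17.67
ee_pos: [0.5212, 0.0899, 0.2602]
orientation: [0.0, 0.647, 0.762, -0.0]
contact_force: [0.1, 0.4, -1.3]
gripper_width: 0.021
finger_force: 59.8
```

```bash
python3 -c "
from h import *
go([.5219,.0146,.26],9.6)"
```

```text
t 17.6667 pos [0.5212 0.0899 0.2602] tilt 0.01 F [ 0.1  0.4 -1.3] w 0.021 ff 59.8
shift [-0.0744 -0.0115  0.0002] yaw -0.0031 j [-0.03  0.56 -0.34  1.98  0.3   0.65 -0.4 ]
```

{"fn": "carry_out", "kwargs": {"targets": [[-0.009,-0.001,0,0,0.2],[-0.019,-0.003,0,0,0.2],[-0.029,-0.004,0,0,0.2],[-0.039,-0.006,0,0,0.2],[-0.048,-0.007,0,0,0.2],[-0.056,-0.009,0,0,0.2],[-0.062,-0.01,0,0,0.2],[-0.067,-0.011,0,0,0.2],[-0.069,-0.011,0,0,0.2],[-0.07,-0.011,0,0,0.2]]}}

```text
time_s: 18.5
ee_pos: [0.5219, 0.0205, 0.2602]
orientation: [-0.0, 0.647, 0.762, 0.0]
contact_force: [-0.1, -0.0, -1.7]
gripper_width: 0.0211
finger_force: 59.9
```

{"fn": "carry_out", "kwargs": {"targets": [[0,0,0.001,0,0.2],[0,0,0.004,0,0.2],[0,0,0.009,0,0.2],[0,0,0.015,0,0.2],[0,0,0.021,0,0.2],[0,0,0.028,0,0.2],[0,0,0.034,0,0.2],[0,0,0.04,0,0.2],[0,0,0.044,0,0.2],[0,0,0.046,0,0.2]]}}

```text
time_s: 19.33
ee_pos: [0.5217, 0.0208, 0.2134]
orientation: [-0.0, 0.647, 0.762, -0.0]
contact_force: [0.3, 0.7, -1.0]
gripper_width: 0.0211
finger_force: 59.9
```

{"fn": "carry_out", "kwargs": {"targets": [[0,0,0.001,0,0.2],[0,0,0.0015,0,0.2],[0,0,0.002,0,0.2],[0,0,0.002,0,0.2],[0,0,0.002,0,0.2],[0,0,0.002,0,0.2],[0,0,0.002,0,0.2],[0,0,0.002,0,0.2],[0,0,0.002,0,0.2],[0,0,0.002,0,0.2]]}}

```text
time_s: 20.17
ee_pos: [0.5219, 0.0208, 0.2123]
orientation: [0.0, 0.647, 0.762, 0.0]
contact_force: [-0.2, 1.0, 2.6]
gripper_width: 0.0209
finger_force: 60.4
```

```bash
python3 -c "
from h import *
go([.5219,.0146,.2123],9.6)"
```

```text
t 20.1667 pos [0.5219 0.0208 0.2123] tilt 0.02 F [-0.2  1.   2.6] w 0.0209 ff 60.4
shift [-0.0061 -0.001   0.    ] yaw -0.0027 j [ 0.07  0.62 -0.3   2.04  0.35  0.53 -0.32]
```

Contact is at the same height as at pick-up (TCP z 0.2123), so I'll release gently and rise.

{"fn": "carry_out", "kwargs": {"targets": [[0,0,0,0,0.26],[0,0,0,0,0.3],[0,0,0,0,0.35],[0,0,0,0,0.4],[0,0,0,0,0.45],[0,0,0,0,0.5],[0,0,0,0,0.5],[0,0,0,0,0.5],[0,0,-0.006,0,0.5],[0,0,-0.016,0,0.5]]}}

```text
time_s: 21.0
ee_pos: [0.5215, 0.0208, 0.2281]
orientation: [-0.001, 0.647, 0.762, -0.001]
contact_force: [-0.9, 0.6, -0.3]
gripper_width: 0.043
finger_force: 0.0
```

{"fn": "carry_out", "kwargs": {"targets": [[0,0,-0.015,0,0.5],[0,0,-0.035,0,0.5],[0,0,-0.055,0,0.5],[0,0,-0.075,0,0.5],[0,0,-0.095,0,0.5],[0.02,0,-0.115,0,0.5],[0.05,0,-0.135,0,0.5],[0.08,0,-0.15,0,0.5],[0.1,0,-0.15,0,0.5],[0.1,0,-0.15,0,0.5]]}}

```text
time_s: 21.83
ee_pos: [0.5045, 0.1243, 0.3807]
orientation: [0.0, 0.645, 0.764, 0.002]
contact_force: [-0.4, 0.2, -0.2]
gripper_width: 0.0427
finger_force: 0.0
```

```bash
python3 - <<'E'
from h import *
np.set_printoptions(precision=3,suppress=True)
go([.5219,.0146,.2123],9.6)
im=r.capture("top");cv2.imwrite("pics/end.png",im);h=cv2.cvtColor(im,cv2.COLOR_BGR2HSV)
# walnuts: dark brown vs lighter board
ux=np.array([.1663,-.986,0]);uy=np.array([.986,.1663,0]);g=r.get_state()
C=np.array([.5219,.0208,0])+.122*ux
s=(h[...,1]<60)&(h[...,2]>95); print("board centre offset",C[:2]-[.5537,-.1593])
m=((h[...,0]<22)&(h[...,1]>95)&(h[...,2]>35)).astype(np.uint8)
k,l,st,c=cv2.connectedComponentsWithStats(m)
for i in range(1,k):
    if 5<st[i][4]<400 and 100<c[i][0]<380 and 170<c[i][1]<305:
        X=onz("top",c[i],.046);d=X-C;print(c[i],st[i][4],X[:2],"sieve xy",d@ux,d@uy)
E
```

```text
t 21.8333 pos [0.504 0.124 0.381] tilt 0.27 F [-0.4  0.2 -0.2] w 0.0427 ff 0.0
shift [-0.112 -0.002  0.168] yaw 0.0011 j [-0.02  0.39 -0.43  1.87  0.2   0.92 -0.38]
board centre offset [-0.012  0.06 ]
[156.    189.683] 41 [0.652 0.223] sieve xy -0.2999464765812293 0.16225060243261946
[303.291 218.949] 175 [ 0.586 -0.135] sieve xy 0.042705995129355336 0.03772757359394957
[276.171 223.494] 316 [ 0.575 -0.071] sieve xy -0.022979260392948002 0.03675505772271813
[290.765 248.235] 17 [ 0.516 -0.106] sieve xy 0.0024286789574079525 -0.026789259089158326
[268.722 256.806] 36 [ 0.495 -0.054] sieve xy -0.052375932299098905 -0.03900674808211346
[186.667 286.026] 39 [0.422 0.14 ] sieve xy -0.2560995784836587 -0.07901600369073733
```

```bash
python3 -c "
from bench import r
print(r.finish_job())"
```

```text
the job is handed in; nothing more can be done
None
```

The job is handed in: my last measurements put all four hazelnuts in the tin and the sieve on the board holding its three walnuts, but no verdict came back, the hand couldn't lean so I dragged the sieve clear by its rim before gripping the handle, and I viewed 11 pictures against the limit of 10.

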